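Clip the bench clip onto the mosaic panel's edge

TASK

Put the sprung bench clip onto the edge of the mosaic panel, in the middle of the bare landing: open its jaws by pressing its lever down, slide it on square to the edge, push it fully home so that its stop bears firmly on the edge (about 10 N, never as much as 25 N), and let the jaw close on the panel. Leave the hammer, the tub and the jar where they are.

Things in the scene. Friction and masses are not known exactly. Their poses are not given: they have to be found in the camera images.
- clip: Loose steel spring clip, 160 long, 72 wide, 68 mm high, 0.34 kg. Origin: on its underside below the hinge pin; +x points out of the jaws, z up. Flat sole: x = -85 to 75 mm, 56 wide, 8.5 thick; ahead of the stop (x = 36 to 75) it is the lower jaw and goes under the panel. Hinge pin along y, 40 mm up. Sliding it with the lever held open takes 5 to 12 N by itself.
- stop: Upright steel wall across the clip's throat, fixed to the clip, 50 mm wide: it meets the panel's edge. Front face at x = 36, z = 8.5 to 24.5 mm in the clip's frame; its own frame is the clip's.
- throat (a point): Point in the middle of the stop's front face, at clip (36, 0, 20) mm; axes as the clip's.
- jaw: Rubber upper jaw block at the front of the lever, 16 x 44 x 18 mm; frame origin on the hinge pin, turning with the lever (block centre at (66, 0, -15) mm in it). At rest its lower face is 16 mm above the bench: too low for the panel to enter.
- lever (a joint): Lever angle of the clip (rad): 0 jaws closed, up to 0.42 as its tail is pressed down. Sprung shut; at the tail it takes about 6 N to start, 11 N at 0.3. Above 0.25 the jaw clears the panel, at 0.3 by about 6 mm; closed on the panel it rests at 0.13 to 0.22.
- tray (a point): Middle of the floor of the shallow rimmed tray at the lever's tail, where fingertips press. At clip (-58, 0, 62) mm at rest, sloping; at (-62, 0, 44) and level at lever 0.3. Inside 34 mm long (x), 64 mm wide (y), rims 9 mm high all round, so fingertips in it can also push, steer and turn the clip along the bench.
- panel: Mosaic panel fixed on the bench: board 200 (x) by 300 (y) by 18 mm on battens, its underside 11.5 and bare top 29.5 mm above the bench, tiles 7 mm higher. Origin under its centre at bench height; the -x edge (x = -100 mm) faces robot and clip; battens 55 mm back from it. Mid-edge is the landing, bare of tiles, 100 mm wide, 52 mm deep.
- landing (a point): Middle of the bare landing's edge: panel (-100, 0, 29.5) mm, on top of the board's edge; axes as the panel's, +x points into the panel.
- hammer: Hammer lying on the bench; to be left alone. Origin under its middle.
- tub: Open white plastic tub of tiles, 130 x 100 x 55 mm; to be left alone. Origin in the middle of its underside.
- jar: Closed glue jar, 72 mm across, 100 mm tall; to be left alone. Origin in the middle of its underside.

How it is judged:
On the way, in this order (a step that is already met when the one before it is completed fails the run):
1. the lever is pressed (jaws held open) while the panel's edge is between the jaws, before the stop is home (value of joint lever above 0.2 rad and x of throat in the frame of landing between -0.037 and -0.003 m and y of throat in the frame of landing between -0.03 and 0.03 m), for 0.1 s.
2. the clip's stop is pushed home against the landing's edge with more than 5 N, within 15 mm of the landing's middle (contact force between stop and panel above 5 N and y of throat in the frame of landing between -0.015 and 0.015 m), for 0.05 s.
At the end, for the whole second after the job is handed in: The clip sits on the panel's front edge with the stop within 4 mm of the edge, within 15 mm of the landing's middle and square to the edge within 0.1 rad, upright within 0.12 rad, at rest, its upper jaw closed on the bare board (lever 0.1 to 0.25 rad) and gripping it with more than 3 N (x of throat in the frame of landing between -0.004 and 0.004 m and y of throat in the frame of landing between -0.015 and 0.015 m and angle between the x axis of clip and the x axis of panel, either way round below 0.1 rad and angle between clip's own z axis and vertical below 0.12 rad and value of joint lever between 0.1 and 0.25 rad and contact force between jaw and panel above 3 N and linear speed of clip below 0.02 m/s); the robot touches nothing.
It fails at once if the stop is pushed against the panel with 25 N or more (contact force between stop and panel above 25 N).
It fails at once if the jaw is pushed against the panel with 25 N or more (contact force between jaw and panel above 25 N).
It fails at once if a bystander (hammer, tub, jar) is moved by more than 20 mm (distance of any of hammer, tub, jar from where it was at the start of the episode above 0.02 m).
It also fails if it takes over 51 s, if anything falls off the work surface, if the arm or the gripper's body presses on something with over 40 N, if the wrist force passes 120 N, or if a joint passes its speed limit or range.

ROBOT

A 6-joint arm with a two-finger parallel gripper is mounted at the origin on the work surface. World frame = base frame: x ahead of the robot, y to its left, z up, the work surface at z = 0. Lengths are in m, angles in rad, forces in N, time in s.
With the tool pointing down it reaches from about 0.25 to 0.775 m from the base axis. Payload 4 kg.
Tool frame: the origin (TCP) lies midway between the tips of the shut fingers; the grasp point (between the pads) lies 19 mm behind it; y points along the fingers, z is the direction in which the jaws open and shut, and the axes are right-handed (so a half turn about y gives the same grasp; the last joint's range is limited). The gripper opens to 94 mm and grips with 3 to 60 N. Pads are 16 mm wide; open, the fingers measure 119 mm over their backs; the gripper's body (75 mm by 177 mm) begins 78 mm behind the grasp point.
Start: joints at [1.129, 0.087, 1.371, -0, 1.684, -0.103], TCP at [0.183, 0.519, 0.206] pointing down, gripper open.
Joint ranges: [-3.1, 3.1], [-0.76, 2.03], [0.27, 2.55], [-1.08, 4.22], [0.17, 2.65], [-2.57, 2.57]. Speed limits (rad/s): [2.79, 2.79, 3.14, 3.14, 3.14, 3.14].

INTERFACE

Orientations are given as [roll, pitch, yaw] about the fixed x, y, z axes, in that order (R = Rz(yaw) Ry(pitch) Rx(roll)).
In Python, from bench import robot gives the robot as it stands.
- The arm moves only by the shell command python3 -m creep 'ROWS'. ROWS is JSON, a list of rows, each a list of 5 numbers: the shift along the tool's x, y, z scaled (see below), then the turn about the tool's y scaled (see below), then the gripper command: -1 is shut, 1 is fully open, values between are in proportion. A call has 1 to 20 rows; each row shifts and turns the commanded pose from where the row before left it, along the tool's axes as they then stand; what a row does not reach is not made up. The controller multiplies each number of a shift by 2.5 cm and each number of a turn by 0.12 rad. A row lasts 1/8 s, in which the tool goes at most 62.5 mm and 10.7 degrees, less where a joint would pass 70% of its speed; a pose out of reach is approached as far as the arm can. A call with a number of a shift or a turn outside -1 to 1 is refused whole. A call with a gripper value outside its range is refused whole. The fingers move at their own pace and stop on an object; the grip force is fixed at half the most. Time passes only in rows, so rows that do not move let the fingers close. It gives the time, the measured TCP pose, the force and the opening at its end, in the units of the state.
- robot.get_obs(): the state, without advancing time (a new reading comes with each control period).
- robot.snapshot(name): name is "scene" or "top" or "wrist"; returns a dict with "frame" (420x560x3 uint8, blue, green, red), "fx", "fy", "cx", "cy" (pixels), "dist" ([k1, k2, p1, p2, k3] as OpenCV has them; the pictures are not rectified), "world_from_camera" (4x4, takes a point from camera to world coordinates); the wrist camera has in their place "tool_from_camera" (4x4, takes a point from camera to tool coordinates, whose origin is the TCP and whose axes are the tool frame's). Camera axes: x right, y up, looking along -z (the intrinsics and any distortion apply to the point x, -y, -z); pixel columns grow to the right and rows downward; lengths in m; the calibration is good to about 2 mm. A picture is of the moment at which its call begins: read the wrist's pose just before it. There is no depth.
- robot.close_job(): hands the job in, once; it reports no verdict.
Trained networks look in the newest picture that a camera, given by its name, has taken for a name from the list of things; names that differ only in an ending like _2 or _b are one class to them, and where a whole thing is asked for, a point or a joint stands for the part that bears it (a point fixed in the world has none). Each returns a list of dicts, best first, with "p" (0 to 1); they miss things now and then, are a little off and sometimes report something else, mostly with a low value. They report only what shows in the picture. A call takes as long as a camera call.
- robot.look_for(label, camera): "box" ([left, top, width, height] in pixels, round what is visible of it).
- robot.spot_point(label, camera): "centre" ([column, row] in pixels: a listed point, or the origin of a listed thing).
The state is a dict: "time": time; "joint_positions": joint angles; "qvel": joint speeds; "joint_torque": joint torques, N m; "tool_pos": TCP position; "ee_rot": TCP orientation; "wrist_force": force on the tool from outside, world axes, zero at the start; "wrist_torque": the same for the moment, N m; "width": finger opening in m.
Only numpy, scipy, OpenCV 4.12 (cv2) and the standard library are available. Lean on these libraries where they do the work, as an engineer would, in place of code of your own. Each camera call takes 0.05 s, during which the arm holds its last target. There are 200 camera calls.

## Working session

There is one attempt and no reset: what is moved stays moved. The work goes in short steps, Python scripts to look and compute and a shell command to move; the robot and the scene stay as the last step left them, time stands still between calls to the robot, and variables do not carry over. Pictures are saved under pics/ and viewed, on a budget of 10 in all, crops included, one or two more only if the job needs it, and the job is handed in when it is done.

```bash
mkdir -p pics
cat > h.py <<'E'
import numpy as np, cv2
from bench import robot
from scipy.spatial.transform import Rotation as R
def ray(s,px,T=None):
    K=np.array([[s["fx"],0,s["cx"]],[0,s["fy"],s["cy"]],[0,0,1]])
    u=cv2.undistortPoints(np.array([[px]],float),K,np.array(s["dist"],float))[0,0]
    T=np.array(s["world_from_camera"]) if T is None else T
    d=T[:3,:3]@np.array([u[0],-u[1],-1]); return T[:3,3],d
def at_z(s,px,z,T=None):
    o,d=ray(s,px,T); return o+d*(z-o[2])/d[2]
def proj(s,P,T=None):
    T=np.array(s["world_from_camera"]) if T is None else T
    K=np.array([[s["fx"],0,s["cx"]],[0,s["fy"],s["cy"]],[0,0,1]])
    c=(np.asarray(P,float).reshape(-1,3)-T[:3,3])@T[:3,:3]; c=c*[1,-1,-1]
    return cv2.projectPoints(c,np.zeros(3),np.zeros(3),K,np.array(s["dist"],float))[0][:,0]
def toolT():
    o=robot.get_obs(); T=np.eye(4); T[:3,:3]=R.from_euler('xyz',o["ee_rot"]).as_matrix(); T[:3,3]=o["tool_pos"]; return T
E
python3 - <<'E'
from h import *
np.set_printoptions(precision=4,suppress=True)
o=robot.get_obs(); print({k:np.round(v,3) for k,v in o.items()}); print(toolT())
Z=dict(tray=.062,throat=.02,landing=.0295)
for c in("top","scene"):
    s=robot.snapshot(c); cv2.imwrite(f"pics/{c}0.png",s["frame"]); print(c,np.array(s["world_from_camera"])[:3,3])
    for l in("clip","throat","tray","jaw","panel","landing","hammer","tub","jar"):
        for r in robot.spot_point(l,c)[:2]:
            print(l,round(r["p"],2),np.round(r["centre"],1),at_z(s,r["centre"],Z.get(l,0.04 if l=="jaw" else 0))[:2])
E
```

```text
{'time': np.float64(0.0), 'joint_positions': array([ 1.129,  0.088,  1.372, -0.   ,  1.684, -0.103]), 'qvel': array([ 0.   , -0.   , -0.001, -0.001,  0.001, -0.   ]), 'joint_torque': array([ -0.   , -34.02 , -30.242,   0.071,   0.033,  -0.   ]), 'tool_pos': array([0.183, 0.518, 0.204]), 'ee_rot': array([-1.573,  0.   , -0.339]), 'wrist_force': array([ 0.063, -0.296,  0.768]), 'wrist_torque': array([-0.016,  0.035, -0.013]), 'width': np.float64(0.094)}
[[ 0.9431 -0.0009  0.3324  0.1826]
 [-0.3324 -0.002   0.9431  0.5182]
 [-0.0002 -1.     -0.0022  0.2043]
 [ 0.      0.      0.      1.    ]]
top [0.446  0.0054 1.0079]
clip 0.88 [246.6 250.5] [0.5298 0.0838]
throat 0.55 [246.5 236. ] [0.5652 0.0832]
tray 0.67 [240.1 270. ] [0.4775 0.0938]
panel 0.93 [267.3 162.4] [0.768  0.0324]
landing 0.94 [258.9 195.5] [0.6693 0.0524]
hammer 0.69 [444.8 253.9] [ 0.5222 -0.4349]
tub 0.72 [113.9 194.5] [0.6771 0.4427]
jar 0.64 [124.4 257.4] [0.5097 0.4016]
scene [1.4469 0.7847 0.9559]
clip 0.89 [317.4 238.6] [0.5322 0.0806]
throat 0.91 [309.9 240.1] [0.57   0.0844]
tray 0.93 [334.5 213.2] [0.4752 0.0914]
panel 0.97 [246.4 271.5] [0.7586 0.0305]
landing 0.63 [276.  250.6] [0.6715 0.0539]
hammer 0.64 [204.2 167.6] [ 0.5016 -0.4319]
hammer 0.63 [423.1 287.3] [0.5004 0.3998]
tub 0.72 [395.8 330.2] [0.6652 0.426 ]
jar 0.74 [421.5 291.4] [0.5157 0.4044]
```

View pics/top0.png

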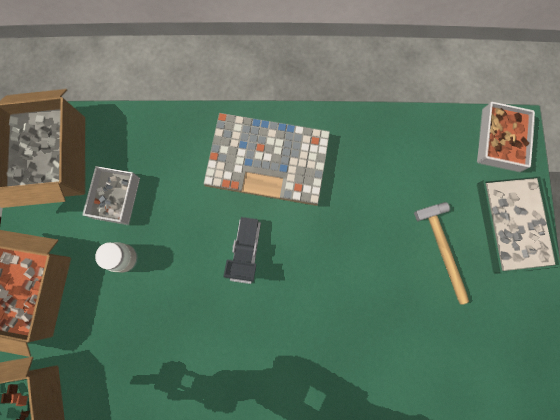

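View pics/scene0.png

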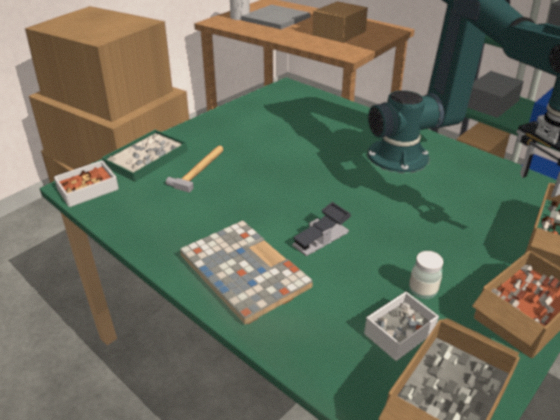

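The top view shows the clip at about (245, 250), with its jaw up towards the panel. The panel's bare landing is at about (263, 185), and the tub, jar and hammer are well clear. In the scene view the clip stands free in front of the landing. I'll go over the clip and look from the wrist.

```bash
python3 -m creep '[[0,0,0,-1,-0.28],[0,0,0,-1,-0.28],[0.72,0,-0.94,0,-0.28],[0.72,0,-0.94,0,-0.28],[0.72,0,-0.94,0,-0.28],[0.72,0,-0.94,0,-0.28],[0.72,0,-0.94,0,-0.28],[0.72,0,-0.94,0,-0.28],[0.72,0,-0.94,0,-0.28],[0.72,0,-0.94,0,-0.28],[0.72,0,-0.94,0,-0.28],[0.72,0,-0.94,0,-0.28],[0.72,0,-0.94,0,-0.28],[0.72,0,-0.94,0,-0.28],[0.72,0,-0.94,0,-0.28],[0.72,0,-0.94,0,-0.28],[0.72,0,-0.94,0,-0.28],[0.72,0,-0.94,0,-0.28],[0.72,0,-0.94,0,-0.28],[0,0,0,0,-0.28]]'
python3 - <<'E'
from h import *
np.set_printoptions(precision=4,suppress=True)
T=toolT(); s=robot.snapshot("wrist"); C=T@np.array(s["tool_from_camera"]); print(np.array(s["tool_from_camera"]))
cv2.imwrite("pics/w1.png",s["frame"]); o=robot.get_obs(); print(o["tool_pos"],o["ee_rot"],o["width"])
Z=dict(tray=.062,throat=.02,landing=.0295)
for l in("clip","throat","tray","landing"):
    for r in robot.spot_point(l,"wrist")[:2]: print(l,round(r["p"],2),np.round(r["centre"],1),at_z(s,r["centre"],Z.get(l,0),C)[:2])
s=robot.snapshot("top")
for a in([[205,185],[320,203]],[[222,114],[330,130]],[[320,203],[330,130]]):
    print([at_z(s,p,.0365)[:2] for p in a])
E
```

```text
time: 3.5
tool_pos: [0.4484, 0.0898, 0.2053]
ee_rot: [-1.571, 0.0, -0.102]
wrist_force: [0.4, 0.2, 0.2]
width: 0.0339
[[-0.0001 -0.9599 -0.2803 -0.0808]
 [-0.      0.2803 -0.9599 -0.1791]
 [ 1.     -0.     -0.0001 -0.0019]
 [ 0.      0.      0.      1.    ]]
[0.4479 0.0908 0.2054] [-1.5702  0.0006 -0.1005] 0.033698417352679005
clip 0.63 [289.  251.3] [0.5335 0.0847]
throat 0.68 [288.7 290.5] [0.5753 0.08  ]
tray 0.64 [294.3 226.8] [0.4811 0.0943]
landing 0.7 [267.2 362.2] [0.6681 0.0437]
[array([0.6948, 0.1915]), array([ 0.6489, -0.1044])]
[array([0.891, 0.154]), array([ 0.8473, -0.1343])]
[array([ 0.6489, -0.1044]), array([ 0.8473, -0.1343])]
```

View pics/w1.png

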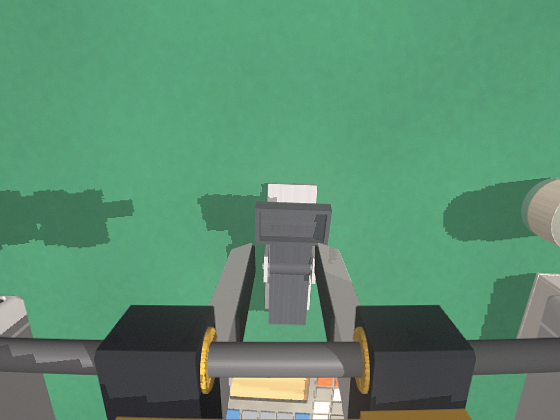

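The wrist view shows the tray at (293, 224) and the jaw's front at (289, 323). The clip is nearly aligned with the tool. I'll enlarge the top view to get exact panel and clip corners.

Run:
```python
from h import *
im=cv2.imread("pics/top0.png")[105:290,190:340]
cv2.imwrite("pics/z.png",cv2.resize(im[:105],None,fx=5,fy=5,interpolation=cv2.INTER_CUBIC))
w=cv2.imread("pics/w1.png")[170:340,230:350]
cv2.imwrite("pics/zw.png",cv2.resize(w,None,fx=3.4,fy=3.4,interpolation=cv2.INTER_CUBIC))
```

```text
(no output)
```

View pics/z.png

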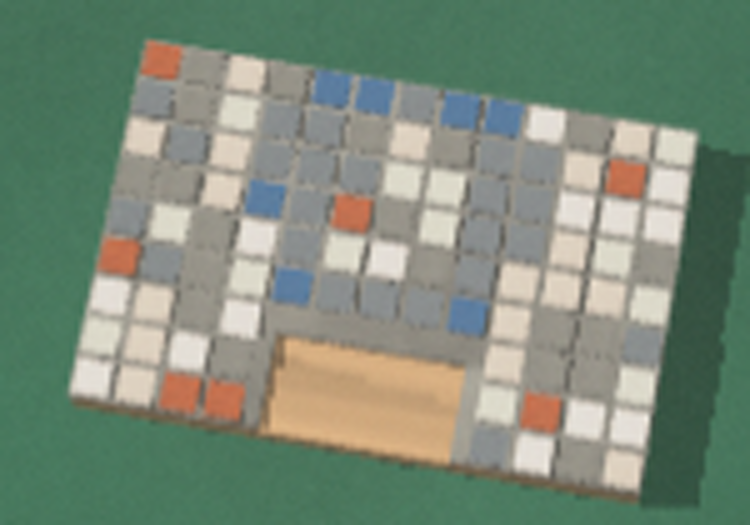

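View pics/zw.png

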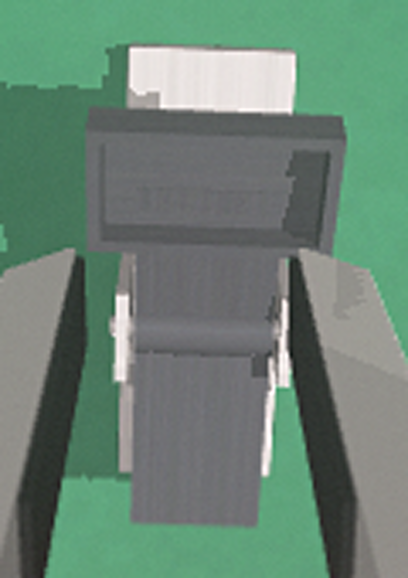

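The landing's edge runs from crop (262, 432) to (448, 462). The tray, hinge and sole corners are all clear in the wrist crop.

Run:
```python
from h import *
from scipy.optimize import least_squares as ls
np.set_printoptions(precision=4,suppress=True)
s=robot.snapshot("top")
u=lambda p:[190+p[0]/5-.4,105+p[1]/5-.4]
px=np.array([u(p) for p in((147,40),(697,130),(70,395),(640,490))])
loc=np.array([[.1,.15],[.1,-.15],[-.1,.15],[-.1,-.15]])
def W(v,l,z):
    c,t=np.cos(v[2]),np.sin(v[2]); l=np.atleast_2d(l); return np.c_[v[0]+c*l[:,0]-t*l[:,1],v[1]+t*l[:,0]+c*l[:,1],np.full(len(l),z)]
f=lambda v:(proj(s,W(v,loc*v[3],.0365))-px).ravel()
r=ls(f,[.77,.03,-.15,1]); print(r.x,r.fun); print("landing fit",W(r.x,[-.1,0],.0295))
for p in((262,432),(448,462),(355,447)): print(at_z(s,u(p),.0295))
w=robot.snapshot("wrist"); C=toolT()@np.array(w["tool_from_camera"])
k=lambda p:[230+p[0]/3.4-.4,170+p[1]/3.4-.4]
def mid(a,b,z):
    A,B=at_z(w,k(a),z,C),at_z(w,k(b),z,C); print((A+B)/2,np.hypot(*(A-B)[:2]),"yaw",-np.arctan2(*(A-B)[:2])); 
mid((295,50),(128,45),.0085);mid((292,335),(112,330),.04);mid((345,117),(88,110),.08);mid((332,252),(88,250),.062)
mid((295,505),(120,480),.0085); mid((258,523),(133,523),.045)
```

```text
[ 0.7722  0.0319 -0.166   0.9929] [-0.0662  0.0646 -0.0763  0.0036  0.0229 -0.1556  0.1139  0.0894]
landing fit [[0.6736 0.0485 0.0295]]
[0.681  0.0963 0.0295]
[ 0.6656 -0.      0.0295]
[0.6733 0.0481 0.0295]
[0.4482 0.098  0.0085] 0.054960538518542115 yaw -0.12797656144091024
[0.5349 0.0863 0.04  ] 0.05842710585681476 yaw -0.12845205689447797
[0.451  0.0976 0.08  ] 0.06963647495460541 yaw -0.12579200346758082
[0.498  0.0918 0.062 ] 0.07249826905517243 yaw -0.10666690476841308
[0.6156 0.0812 0.0085] 0.06587370217120955 yaw -0.2619094054994165
[0.6029 0.0776 0.045 ] 0.042262608136526436 yaw -0.09802000388987833
```

```bash
python3 -m creep '[[0,0,0,0.25,-0.28],[0.58,0.8,0.14,0,-0.28],[0.57,0.8,0.14,0,-0.28],[0,0.8,0,0,-0.28],[0,0.8,0,0,-0.28],[0,0.8,0,0,-0.28],[0,0.6,0,0,-0.28],[0,0.2,0,0,-0.28],[0,0,0,0,-0.28]]'
python3 - <<'E'
from h import *
w=robot.snapshot("wrist"); s=robot.snapshot("scene");t=robot.snapshot("top")
a=cv2.resize(w["frame"][120:330,180:400],None,fx=2,fy=2); b=cv2.resize(s["frame"][130:270,240:380],None,fx=2.5,fy=3)
cv2.imwrite("pics/a2.png",np.hstack([a,cv2.resize(b,(350,420))]))
print(robot.get_obs()["tool_pos"],robot.get_obs()["ee_rot"])
E
```

```text
time: 5.03
tool_pos: [0.4774, 0.0943, 0.0856]
ee_rot: [-1.571, -0.0, -0.129]
wrist_force: [0.2, -0.5, 0.8]
width: 0.0344
[0.47801121 0.09432283 0.08645011] [-1.57032782 -0.00183008 -0.12890542]
```

View pics/a2.png

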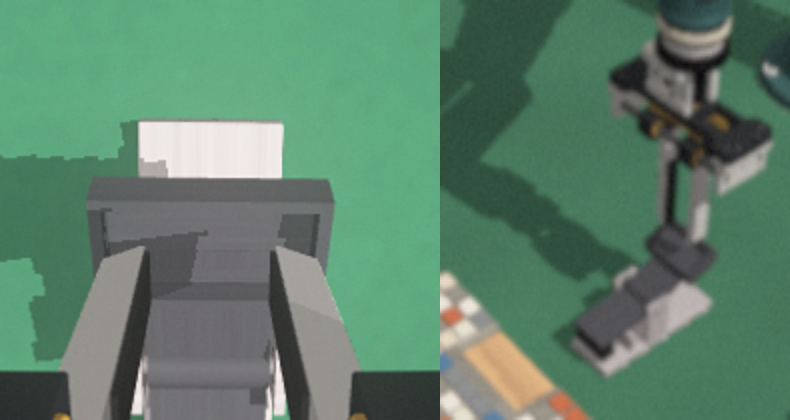

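The fingertips hang centred in the tray. Their outer edges are at about 108 and 308, inside walls at about 103 and 318. Now I'll press down.

```bash
python3 -m creep '[[0,0.4,0,0,-0.28],[0,0.4,0,0,-0.28],[0,0,0,0,-0.28]]'; python3 -m creep '[[0,0.3,0,0,-0.28],[0,0.3,0,0,-0.28],[0,0.2,0,0,-0.28],[0,0,0,0,-0.28]]'
```

```text
time: 5.55
tool_pos: [0.4771, 0.0942, 0.0647]
ee_rot: [-1.571, 0.001, -0.129]
wrist_force: [-0.3, -0.5, 0.2]
width: 0.0338
time: 6.05
tool_pos: [0.4755, 0.0946, 0.0464]
ee_rot: [-1.571, 0.004, -0.129]
wrist_force: [-6.7, 0.5, 10.9]
width: 0.0336
```

```bash
python3 -m creep '[[0,0.16,0,0,-0.28],[0.1,0,-0.05,0,-0.28],[0.24,0,-0.06,0.05,-0.28],[0.24,0,-0.05,0.05,-0.28],[0.24,0,-0.05,0.05,-0.28],[0.24,0,-0.05,0.05,-0.28],[0.24,0,-0.05,0.05,-0.28],[0.24,0,-0.05,0,-0.28],[0.24,0,-0.05,0,-0.28],[0.24,0,-0.05,0,-0.28],[0,0,0,0,-0.28]]'
cat > m.py <<'E'
from h import *
np.set_printoptions(precision=4,suppress=True)
import sys
for c in sys.argv[1:]:
    s=robot.snapshot(c); T=toolT(); C=T@np.array(s["tool_from_camera"]) if c=="wrist" else None
    cv2.imwrite(f"pics/{c}_{robot.get_obs()['time']:.2f}.png",s["frame"])
    for l,z in(("clip",0),("throat",.02),("tray",.044),("jaw",.04),("landing",.0295)):
        for r in robot.spot_point(l,c)[:1]: print(c,l,round(r["p"],2),np.round(r["centre"],1),at_z(s,r["centre"],z,C)[:2])
o=robot.get_obs();print(o["tool_pos"],o["ee_rot"],o["wrist_force"])
E
python3 m.py scene wrist top
```

```text
time: 7.42
tool_pos: [0.5239, 0.0769, 0.0434]
ee_rot: [-1.569, 0.004, -0.158]
wrist_force: [-7.3, 2.5, 13.4]
width: 0.0342
scene clip 0.91 [305.3 244.6] [0.5744 0.0726]
scene throat 0.55 [297.9 244.3] [0.6051 0.0721]
scene tray 0.79 [319.6 224.2] [0.5227 0.0783]
scene landing 0.69 [276.3 250. ] [0.6692 0.0529]
wrist clip 0.56 [287.7 304.9] [0.5814 0.0684]
wrist tray 0.64 [282.6 247.1] [0.5175 0.075 ]
wrist landing 0.33 [285.2 249.2] [0.525  0.0754]
top clip 0.38 [115.8 195.1] [0.6755 0.4374]
top throat 0.72 [254.3 216.7] [0.6154 0.064 ]
top landing 0.93 [259.9 196.8] [0.6659 0.0498]
[0.5239 0.0769 0.0435] [-1.5689  0.0037 -0.1581] [-7.7564  2.7393 13.2766]
```

Run:
```python
import cv2,glob,numpy as np
w=cv2.imread(sorted(glob.glob("pics/wrist_*"))[-1]);t=cv2.imread(sorted(glob.glob("pics/top_*"))[-1])
cv2.imwrite("pics/c3.png",np.hstack([cv2.resize(w[130:330,180:380],(500,500),interpolation=2),cv2.resize(t[170:290,220:292],(300,500),interpolation=2)]))
```

```text
(no output)
```

View pics/c3.png

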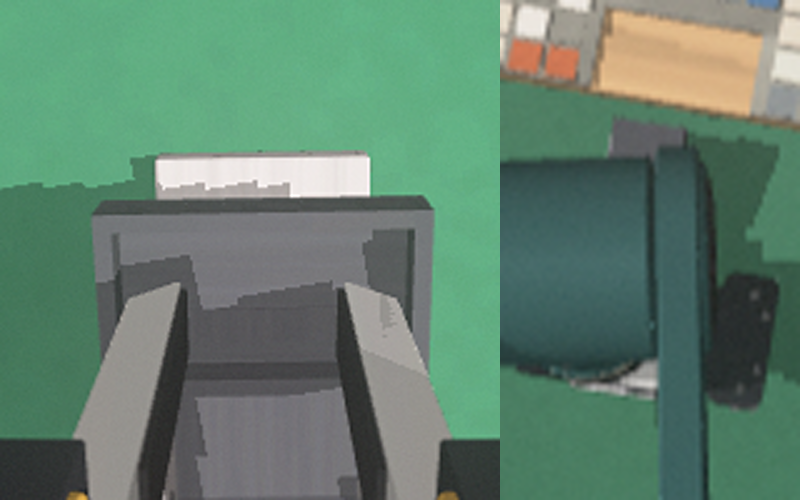

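In the wrist view the fingertips are forward in the tray, slightly left of its centre, and the sole's tail corners are at crop (155, 155) and (369, 153). In the top view the jaw is short of the landing and left of its centre.

Run:
```python
from h import *
np.set_printoptions(precision=4,suppress=True)
w=robot.snapshot("wrist"); C=toolT()@np.array(w["tool_from_camera"])
k=lambda p:[180+p[0]/2.5-.3,130+p[1]/2.5-.3]
def mid(a,b,z):
    A,B=at_z(w,k(a),z,C),at_z(w,k(b),z,C); print((A+B)/2,np.hypot(*(A-B)[:2]),"yaw",-np.arctan2(*(A-B)[:2])); return (A+B)/2
m=mid((369,155),(155,156),.0085); mid((433,210),(94,213),.053)
t=robot.snapshot("top"); print("jaw front",[at_z(t,[220+x*72/300-.4,170+y*.24-.4],.055) for x,y in((614,118),(685,128)) for x in [x-500]])
for yaw in(-.15,-.16,-.17):
    e=np.array([np.cos(yaw),np.sin(yaw)]); th=m[:2]+.121*e; d=th-[.6735,.0482]; p=-.163
    print(yaw,th,"landing frame",d@[np.cos(p),np.sin(p)],d@[-np.sin(p),np.cos(p)])
```

```text
[0.4946 0.0798 0.0085] 0.05489508962533161 yaw -0.15372645242225064
[0.496  0.0798 0.053 ] 0.07028637485087165 yaw -0.1494147487516664
jaw front [array([0.6571, 0.0811, 0.055 ]), array([0.6512, 0.0382, 0.055 ])]
-0.15 [0.6142 0.0617] landing frame -0.060708633217585836 0.003696156270756054
-0.16 [0.614  0.0605] landing frame -0.06069895336117174 0.0024862000320485748
-0.17 [0.6138 0.0593] landing frame -0.06070137334947506 0.0012762074936980546
```

```bash
python3 -m creep '[[0.2,0,-0.03,0.04,-0.28],[0.2,0,-0.03,0.04,-0.28],[0.2,0,-0.03,0,-0.28],[0.2,0,-0.03,0,-0.28],[0.2,0,-0.02,0,-0.28],[0.2,0,-0.02,0,-0.28],[0.2,0,-0.02,0,-0.28],[0.2,0,-0.02,0,-0.28],[0,0,0,0,-0.28]]'; python3 m.py scene wrist top
python3 - <<'E'
import cv2,glob,numpy as np
w,t,s=[cv2.imread(sorted(glob.glob(f"pics/{c}_*"))[-1]) for c in("wrist","top","scene")]
cv2.imwrite("pics/c4.png",np.hstack([cv2.resize(w[130:330,180:380],(400,400),interpolation=2),cv2.resize(t[160:240,220:300],(400,400),interpolation=2)]))
E
```

```text
time: 9.55
tool_pos: [0.5621, 0.0653, 0.0434]
ee_rot: [-1.569, 0.005, -0.168]
wrist_force: [-9.4, 2.9, 14.2]
width: 0.0341
scene clip 0.93 [290.3 251. ] [0.6219 0.0601]
scene throat 0.65 [283.3 249.6] [0.6475 0.0579]
scene tray 0.97 [306.1 232. ] [0.5734 0.073 ]
scene landing 0.66 [276.6 250.2] [0.6693 0.054 ]
wrist clip 0.6 [286.4 302.6] [0.6174 0.0555]
wrist tray 0.95 [284.8 245.9] [0.5551 0.0647]
top tray 0.53 [250.8 239.3] [0.5541 0.0704]
top landing 0.83 [257.4 195.8] [0.6685 0.0563]
[0.5621 0.0653 0.0436] [-1.5694  0.0046 -0.1676] [-8.4217  3.2294 13.2969]
```

View pics/c4.png

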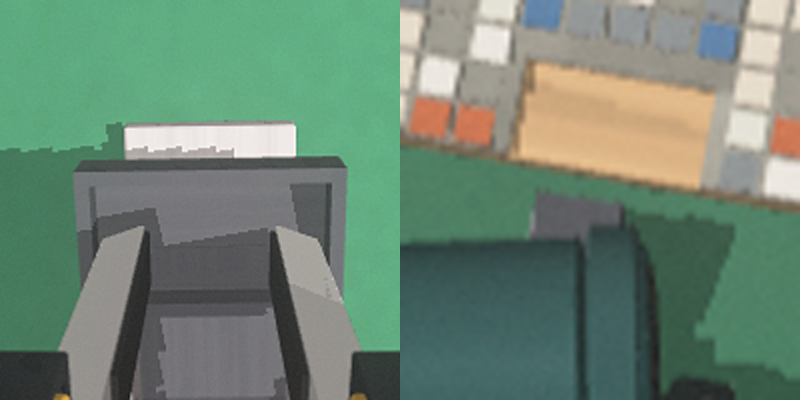

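The right half is a stale picture because the file names sorted wrongly. I'll view the latest top frame.

```bash
sed -i "s/:.2f}.png/:06.2f}.png/" m.py; ls pics
python3 - <<'E'
from h import *
np.set_printoptions(precision=4,suppress=True)
t=cv2.imread("pics/top_10.28.png") 
import glob
f=sorted(glob.glob("pics/top_1*"))[-1]; t=cv2.imread(f)
cv2.imwrite("pics/c5.png",cv2.resize(t[160:240,220:300],(640,640),interpolation=2))
w=robot.snapshot("wrist"); C=toolT()@np.array(w["tool_from_camera"])
k=lambda p:[180+p[0]/2-.3,130+p[1]/2-.3]
A,B=at_z(w,k((295,124)),.0085,C),at_z(w,k((124,126)),.0085,C); m=(A+B)/2; print(m,np.hypot(*(A-B)[:2]),-np.arctan2(*(A-B)[:2]))
for yaw in(-.15,-.17):
    e=np.array([np.cos(yaw),np.sin(yaw)]); th=m[:2]+.121*e; d=th-[.6735,.0482]; p=-.163
    print(yaw,th,"landing frame",d@[np.cos(p),np.sin(p)],d@[-np.sin(p),np.cos(p)])
E
```

```text
a2.png
c3.png
c4.png
scene0.png
scene_7.47.png
scene_9.60.png
top0.png
top_10.20.png
top_8.07.png
w1.png
wrist_7.78.png
wrist_9.90.png
z.png
zw.png
[0.5329 0.0683 0.0085] 0.05486412988605869 -0.15596204879328718
-0.15 [0.6526 0.0503] landing frame -0.020983147194685952 -0.0013602221496476522
-0.17 [0.6522 0.0479] landing frame -0.02097588732657518 -0.003780170926705652[ WARN:0@0.273] global loadsave.cpp:275 findDecoder imread_('pics/top_10.28.png'): can't open/read file: check file path/integrity
```

View pics/c5.png

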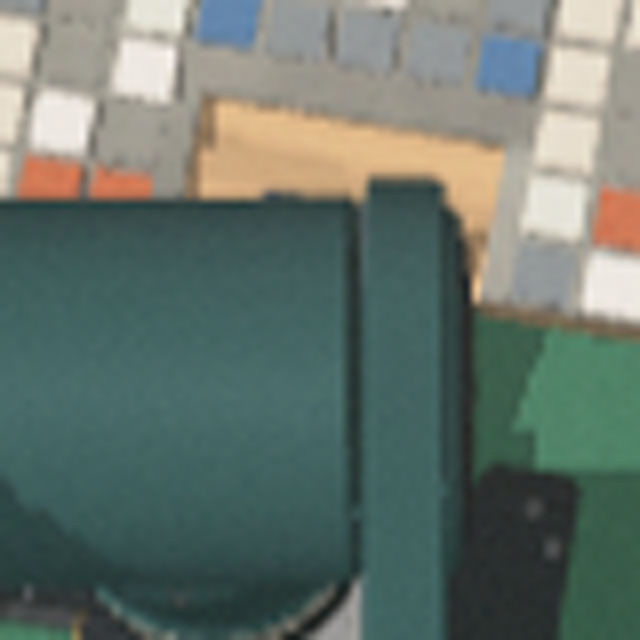

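The jaw's front left corner shows over the wood at (265, 193), close to centred. The stop is about 21 mm short of the edge, so I'll advance most of that and then creep in on force.

```bash
python3 -m creep '[[0.15,0,0,0,-0.28],[0.15,0,0,0,-0.28],[0.15,0,0,0,-0.28],[0.1,0,0,0,-0.28],[0.05,0,0,0,-0.28]]'; python3 -m creep '[[0.04,0,0,0,-0.28],[0.04,0,0,0,-0.28]]'; python3 -m creep '[[0.04,0,0,0,-0.28],[0.04,0,0,0,-0.28]]'
```

```text
time: 11.12
tool_pos: [0.576, 0.0626, 0.0434]
ee_rot: [-1.57, 0.007, -0.168]
wrist_force: [-10.1, 1.7, 14.6]
width: 0.0339
time: 11.38
tool_pos: [0.5779, 0.0623, 0.0433]
ee_rot: [-1.57, 0.007, -0.168]
wrist_force: [-11.1, 1.9, 13.9]
width: 0.0336
time: 11.62
tool_pos: [0.5798, 0.0619, 0.0433]
ee_rot: [-1.57, 0.007, -0.168]
wrist_force: [-11.3, 1.4, 13.8]
width: 0.0341
```

```bash
python3 -m creep '[[0.04,0,0,0,-0.28],[0.03,0,0,0,-0.28]]'; python3 -m creep '[[0.03,0,0,0,-0.28],[0,0,0,0,-0.28]]'
```

```text
time: 11.88
tool_pos: [0.5816, 0.0616, 0.0433]
ee_rot: [-1.57, 0.007, -0.168]
wrist_force: [-11.0, 2.1, 14.3]
width: 0.034
time: 12.12
tool_pos: [0.582, 0.0615, 0.0433]
ee_rot: [-1.57, 0.008, -0.168]
wrist_force: [-11.3, 3.3, 14.5]
width: 0.0335
```

```bash
python3 -m creep '[[0.04,0,0,0,-0.28],[0,0,0,0,-0.28]]'; python3 -m creep '[[0.04,0,0,0,-0.28],[0,0,0,0,-0.28]]';python3 -m creep '[[0.03,0,0,0,-0.28],[0,0,0,0,-0.28]]'
```

```text
time: 12.38
tool_pos: [0.5821, 0.0615, 0.0431]
ee_rot: [-1.57, 0.01, -0.167]
wrist_force: [-13.7, 1.6, 14.3]
width: 0.0336
time: 12.62
tool_pos: [0.5821, 0.0615, 0.0429]
ee_rot: [-1.57, 0.012, -0.167]
wrist_force: [-14.7, 3.5, 15.5]
width: 0.034
time: 12.88
tool_pos: [0.5822, 0.0616, 0.0428]
ee_rot: [-1.571, 0.014, -0.167]
wrist_force: [-16.6, 2.6, 16.7]
width: 0.0338
```

```bash
python3 -m creep '[[0.06,0,0,0,-0.28],[0,0,0,0,-0.28]]'; python3 -m creep '[[0.05,0,0,0,-0.28],[0,0,0,0,-0.28],[0,0,0,0,-0.28]]'
```

```text
time: 13.12
tool_pos: [0.5822, 0.0616, 0.0424]
ee_rot: [-1.571, 0.017, -0.167]
wrist_force: [-19.5, 2.6, 18.2]
width: 0.0338
time: 13.5
tool_pos: [0.5823, 0.0616, 0.0421]
ee_rot: [-1.571, 0.02, -0.166]
wrist_force: [-22.1, 3.7, 19.1]
width: 0.0341
```

```bash
python3 m.py wrist scene
python3 - <<'E'
import cv2,glob,numpy as np
w,s=[cv2.imread(sorted(glob.glob(f"pics/{c}_01*"))[-1]) for c in("wrist","scene")]
cv2.imwrite("pics/c6.png",np.hstack([cv2.resize(w[130:330,180:380],(400,400),interpolation=2),cv2.resize(s[205:285,220:300],(400,400),interpolation=2)]))
E
```

```text
wrist clip 0.87 [288.8 306.2] [0.6388 0.0534]
wrist tray 0.96 [285.6 248.6] [0.5765 0.0613]
wrist landing 0.7 [286.7 246.9] [0.5812 0.0612]
scene clip 0.61 [301.2 228.5] [0.5287 0.0182]
scene throat 0.58 [276.7 251.3] [0.6643 0.0497]
scene tray 0.73 [302.  230.8] [0.577  0.0616]
scene landing 0.63 [281.8 251.7] [0.6644 0.068 ]
[0.5823 0.0616 0.0421] [-1.5709  0.0197 -0.1665] [-21.4275   3.726   17.8826]
```

View pics/c6.png

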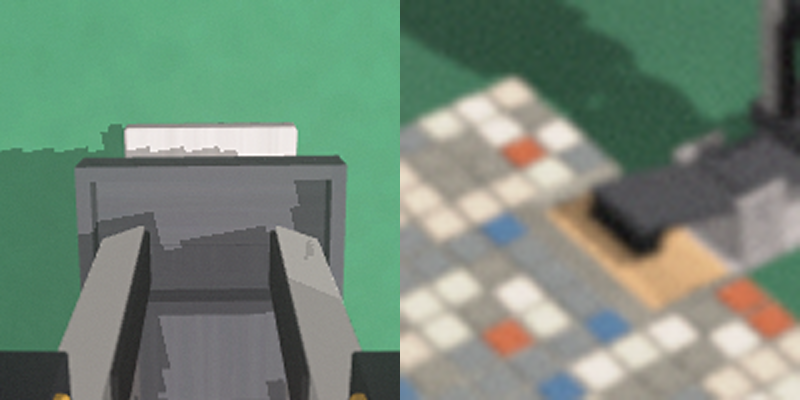

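The jaw is over the bare wood and the stop is bearing on the edge. In the scene crop the jaw's front bottom corners are at about (597, 215) and (638, 254), and the wood's inner corners at (548, 205) and (655, 305). I'll work out the lateral offset from the two views.

Run:
```python
from h import *
np.set_printoptions(precision=4,suppress=True)
s=robot.snapshot("scene"); p=-.163
L=lambda P:np.array([(P[:2]-[.6735,.0482])@[np.cos(p),np.sin(p)],(P[:2]-[.6735,.0482])@[-np.sin(p),np.cos(p)]])
for x,y,z in((597,215,.036),(638,254,.036),(548,205,.0295),(655,305,.0295),(735,270,.0295)):
    print(L(at_z(s,[220+(x-400)/5-.4,205+y/5-.4],z)))
w=robot.snapshot("wrist"); C=toolT()@np.array(w["tool_from_camera"])
k=lambda p:[180+p[0]/2-.3,130+p[1]/2-.3]
A,B=at_z(w,k((297,125)),.0085,C),at_z(w,k((124,127)),.0085,C); m=(A+B)/2; yaw=-np.arctan2(*(A-B)[:2]); print(m,yaw)
for yaw in(-.15,-.17):print(L(m[:2]+.121*np.array([np.cos(yaw),np.sin(yaw)])))
```

```text
[ 0.0293 -0.0256]
[0.0309 0.0122]
[ 0.0406 -0.0543]
[0.0432 0.0426]
[-0.0052  0.0469]
[0.5528 0.0649 0.0085] -0.15457317959162162
[-0.0008 -0.0015]
[-0.0008 -0.004 ]
```

The offset is about 1–4 mm and the clip is square. The push is about 22 N against roughly 11 N of drag, so about 10 N at the stop. I'll relax the push and then lift slowly.

```bash
python3 -m creep '[[-0.1,0,0,0,-0.28],[-0.1,0,0,0,-0.28],[0,0,0,0,-0.28]]'; python3 -m creep '[[0,-0.08,0,0,-0.28],[0,-0.08,0,0,-0.28],[0,-0.08,0,0,-0.28],[0,0,0,0,-0.28]]'
```

```text
time: 14.58
tool_pos: [0.5822, 0.0616, 0.0434]
ee_rot: [-1.57, 0.008, -0.167]
wrist_force: [-11.9, 1.8, 14.5]
width: 0.0337
time: 15.08
tool_pos: [0.5832, 0.0613, 0.0486]
ee_rot: [-1.57, 0.006, -0.168]
wrist_force: [-8.1, 2.1, 11.1]
width: 0.0338
```

```bash
python3 -m creep '[[0,-0.06,0,0,-0.28],[0,-0.06,0,0,-0.28],[0,-0.06,0,0,-0.28],[0,0,0,0,-0.28]]'; python3 -m creep '[[0,-0.06,0,0,-0.28],[-0.1,-0.06,0,0,-0.28],[-0.1,0,0,0,-0.28],[0,0,0,0,-0.28]]'
```

```text
time: 15.58
tool_pos: [0.5834, 0.0613, 0.0507]
ee_rot: [-1.57, 0.006, -0.168]
wrist_force: [-4.8, 3.2, 1.3]
width: 0.0336
time: 16.08
tool_pos: [0.5815, 0.0609, 0.0554]
ee_rot: [-1.571, -0.002, -0.169]
wrist_force: [-0.8, -0.1, -0.2]
width: 0.0339
```

The fingers are free. I'll lift off and check.

```bash
python3 -m creep '[[0,-0.2,0,0,-0.28],[0,-0.3,0,0,-0.28],[0,-0.6,0,0,-0.28],[0,-0.8,0,0,-0.28],[-0.8,-0.8,0,0,-0.28],[-0.8,-0.8,0,0,-0.28],[-0.8,-0.8,0,0,-0.28],[-0.8,-0.8,0,0,-0.28],[-0.8,0,0,0,-0.28],[-0.8,0,0,0,-0.28],[-0.8,0,0,0,-0.28],[-0.8,0,0,0,-0.28],[0,0,0,0,-0.28]]'; python3 m.py top scene
python3 - <<'E'
import cv2,glob,numpy as np
t,s=[cv2.imread(sorted(glob.glob(f"pics/{c}_01*"))[-1]) for c in("top","scene")]
cv2.imwrite("pics/c7.png",np.hstack([cv2.resize(t[160:260,210:310],(400,400),interpolation=2),cv2.resize(s[195:295,220:320],(400,400),interpolation=2)]))
E
```

```text
time: 17.7
tool_pos: [0.4231, 0.0881, 0.184]
ee_rot: [-1.57, -0.003, -0.168]
wrist_force: [0.2, 0.0, 0.5]
width: 0.0337
top clip 0.82 [257.6 208.7] [0.6403 0.0568]
top throat 0.79 [261.3 195.5] [0.6715 0.0466]
top tray 0.88 [256.  229.9] [0.5778 0.0578]
top jaw 0.65 [261.6 198. ] [0.6604 0.0449]
top landing 0.97 [256.9 197.5] [0.664  0.0575]
scene clip 0.61 [287.  250.7] [0.627  0.0527]
scene throat 0.73 [273.7 253.2] [0.6752 0.0491]
scene tray 0.56 [303.2 228.7] [0.568 0.058]
scene jaw 0.15 [273.9 251.8] [0.6874 0.0614]
scene landing 0.97 [275.7 251.1] [0.6735 0.0547]
[0.4233 0.0879 0.1823] [-1.5708  0.0003 -0.1684] [-0.2065  0.6819  0.0758]
```

View pics/c7.png

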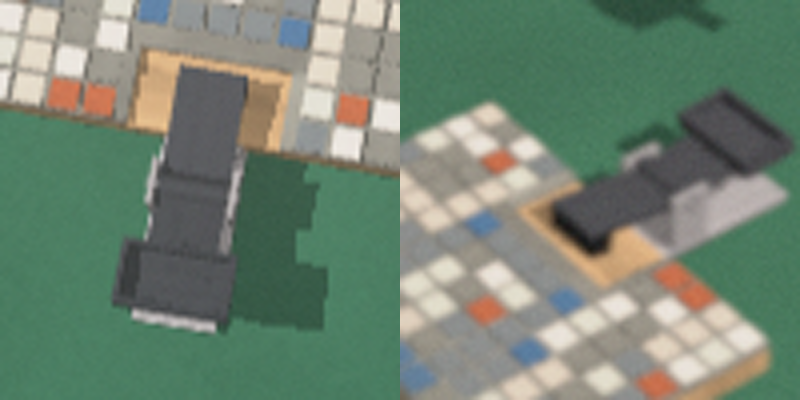

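The clip sits centred on the landing with its jaw closed on the wood. One quick numeric check of the throat from the sole's tail edge, crop (132, 321) to (216, 330), then I'll hand in.

Run:
```python
from h import *
np.set_printoptions(precision=4,suppress=True)
s=robot.snapshot("top"); w=robot.snapshot("wrist"); p=-.163
q=lambda x,y:at_z(s,[210+x/4-.4,160+y/4-.4],.0085)
A,B=q(132,322),q(216,331); m=(A+B)/2; e=np.array([np.cos(p),np.sin(p)]); d=m[:2]+.121*e-[.6735,.0482]
print(m,np.hypot(*(A-B)[:2]),"yaw",-np.arctan2(*(A-B)[:2]),d@e,d@[-e[1],e[0]])
print(robot.get_obs()["time"]); cv2.imwrite("pics/wl.png",w["frame"])
```

```text
[0.5531 0.0668 0.0085] 0.05458651392506168 yaw -0.10196880293077118 -0.0008353882447454104 -0.0011632272734487471
18.4
```

```bash
python3 -c "
from bench import robot
print(robot.close_job())"
```

```text
the job is handed in; nothing more can be done
None
```

The clip is on the panel's edge in the middle of the landing, and I handed the job in at about 18 s of the 51 s allowed. No verdict was reported.

**What I did:** I set the part-open fingertips in the tray and pressed the lever open. I then slid and steered the clip onto the edge. The wrist read about 22 N against roughly 11 N of sliding drag, so the stop took about 10 N. I relaxed the push, let the jaw close slowly and backed the arm away.

**Last checks:**
- **Position:** the throat measured 0.8 mm short of the edge and 1.2 mm off the landing's middle. The clip had not shifted noticeably when released.
- **Jaw:** it looks closed on the bare wood, but I did not measure its grip or the lever angle. The fingers came free of the tray at about the height where the closed jaw should leave it.
- **Squareness:** the readings disagreed. The clip's yaw came out at -0.155 rad from the wrist camera and a noisy -0.10 rad from the short tail edge in the top view. The panel is at about -0.16 rad, so even the worse reading is within the 0.1 rad limit.
- **Landing detector:** its sideways position varied by up to about 10 mm, so I used the panel corners and the edge of the bare wood instead.
- **Bystanders:** the arm went nowhere near the hammer, passed above the jar and tub, and felt no unexpected force. I did not re-measure where they are.

I viewed 10 pictures, counting crops and composites.

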